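Hold the spring catch down and slide the fixture bolt home

TASK

Lock the aluminium box section into the blue welding fixture: hold the long red spring catch down with one fingertip and, while it is held down, push the yellow lug along with the other fingertip until the bolt is fully home inside the section. Then let the catch spring back up, so that it locks the bolt, and take the hand away. Touch and push only: grip or lift nothing, and leave the workpiece in its nest and the things round the fixture where they are.

Things in the scene. Friction and masses are not known exactly. Their poses are not given: they have to be found in the camera images.
- fixture: blue steel base plate fixed to the table, x -63 to +67, y -115 to +147 mm in its frame; origin on the table surface, z up; the bolt slides home along its +y. Red catch plate along x = -33 mm (robot's side), yellow lug along x = +33 mm (far side), 66 mm apart. Apart from these two nothing of it is over 56 mm, and behind the lug, above the bolt, nothing over 42 mm
- catch_top (a point): centre of the top face of the red catch plate, 26 mm wide (fixture x) and 116 mm long (fixture y, -72 to +44 mm), with black cross ribs, 62 mm above the table when up. A fingertip anywhere on it moves it straight down; it does not move sideways, so the fingertip can slide along it
- catch_travel (a joint): how far the catch is pressed down, m: 0 up (locking), 0.014 bottom. Spring 3.5 N at first, 9 N at the bottom; springs back when let go. Its brass tooth clears the toothed rack of the bolt at about 0.006 (before that the bolt is blocked); 0.009 to 0.013 is a good depth to hold. Let up on the way, it drops into the next notch (every 15 mm of bolt travel) and blocks the bolt again
- catch: the catch as a whole (red plate, two spring plungers, brass tooth); frame as fixture, shifted down by catch_travel
- lug_push (a point): centre of the rear face (the one to push, looking to fixture -y) of the upright yellow lug on the bolt; lug 26 mm wide (fixture x), 12 mm thick (fixture y), from 36 to 78 mm above the table; this point is 60 mm above the table; it moves with the bolt
- bolt_travel (a joint): how far the bolt has slid, m: about 0 at the start (withdrawn), 0.045 = fully home, at a hard stop. Sliding friction about 3 N; it stays where it is left. The catch can spring up to lock it home from about 0.043
- bolt: the steel bolt with its rack and the yellow lug; frame as fixture, shifted along fixture +y by bolt_travel
- workpiece: bright aluminium box-section offcut 30x60x30 mm, lying loose in the nest, bore along fixture y; the round nose of the bolt enters the bore; origin at the centre of its underside, 10 mm above the table
- tape_measure: yellow tape measure, 38x99x65 mm, standing loose on the table on the far side of the fixture, 65 mm high; origin at the centre of its underside. Bystander: leave it
- bolt_loose: loose threaded machine bolt standing on its head on the table on the robot's side of the fixture, 22x19 mm, 51 mm high; origin at the centre of its underside. Bystander: leave it standing
- gauge_block: ground steel block with dark spots, 50x75x25 mm, loose on the table on the robot's side of the fixture; origin at the centre of its underside. Bystander: leave it
- v_block: steel block with a V groove, 45x50x42 mm, loose on the table on the far side of the fixture; origin at the centre of its underside. Bystander: leave it
Not all that is in view belongs to the job. What is shaped like the workpiece but brown or turquoise is not meant.

How it is judged (in metres and radians):
On the way:
1. fingertips touch the held-down catch and the sliding bolt at the same time, with the bolt between 12 and 42 mm of its travel (value of joint bolt_travel between 0.012 and 0.042 m and value of joint catch_travel above 0.005 m and contact force between the fingers and catch above 0.5 N and contact force between the fingers and bolt above 0.3 N).
At the end, for the whole second after the job is handed in: The bolt is home (at least 42 of 45 mm), the catch is back up (within 2 mm), the box section still lies in its nest (moved less than 12 mm) and the tape measure, machine bolt, gauge block and V-block have moved less than 15 mm (value of joint bolt_travel above 0.042 m and value of joint catch_travel below 0.002 m and linear speed of workpiece below 0.01 m/s and z of workpiece in the frame of fixture below 0.014 m and distance of workpiece from where it was at the start of the episode below 0.012 m and distance of each of tape_measure, bolt_loose, gauge_block, v_block from where it was at the start of the episode below 0.015 m); the robot touches nothing.
It fails at once if the tape measure is shifted, knocked over or lifted (distance of tape_measure from where it was at the start of the episode above 0.015 m or angle between tape_measure's own z axis and vertical above 0.3 rad).
It fails at once if the standing machine bolt is shifted, knocked over or lifted (distance of bolt_loose from where it was at the start of the episode above 0.015 m or angle between bolt_loose's own z axis and vertical above 0.3 rad).
It fails at once if the gauge block is shifted, knocked over or lifted (distance of gauge_block from where it was at the start of the episode above 0.015 m or angle between gauge_block's own z axis and vertical above 0.3 rad).
It fails at once if the V-block is shifted, knocked over or lifted (distance of v_block from where it was at the start of the episode above 0.015 m or angle between v_block's own z axis and vertical above 0.3 rad).
It fails at once if the aluminium box section is lifted or pulled out of its nest (z of workpiece in the frame of fixture above 0.018 m or distance of workpiece from where it was at the start of the episode above 0.012 m).
It also fails if it takes over 42 s, if anything falls off the work surface, if the arm or the gripper's body presses on something with over 40 N, if the wrist force passes 120 N, or if a joint passes its speed limit or range.

ROBOT

A 6-joint arm with a two-finger parallel gripper is mounted at the origin on a cart in front of the work surface, level with it; the furniture and walls round the work are solid. World frame = base frame: x ahead of the robot, y to its left, z up, the work surface at z = 0. Lengths are in mm, angles in rad, forces in N, time in s.
With the tool pointing down it reaches from about 350 to 875 mm from the base axis. Payload 15.5 kg.
Tool frame: the origin (TCP) lies at the centre of the arm's flange, where the gripper is bolted on; the fingertips stand 173 mm ahead of it and the grasp point (between the pads) lies 155 mm ahead of it; z points along the fingers, y is the line along which they close (so a half turn about z gives the same grasp; the last joint's range is limited). The gripper opens to 85 mm and grips with 20 to 120 N. Pads are 22 mm wide; open, the fingers measure 114 mm over their backs; the gripper's body (76 mm by 85 mm) begins 54 mm behind the grasp point. The pads swing forward as they close: fully open they stand 13 mm farther back than shut.
Start: joints at [-1.355, 0.494, 1.345, -0, 1.302, -0.096], TCP at [191.139, -595.058, 404.677] pointing down, gripper open.
Joint ranges: [-2.91, 2.91], [-0.82, 2.16], [0.22, 2.67], [-1.22, 4.37], [0.12, 2.79], [-3.08, 3.08]. Speed limits (rad/s): [1.89, 1.89, 2.57, 3.01, 3.01, 3.01].

INTERFACE

Orientations are given as a rotation vector (axis times angle).
In Python, from bench import manip, capture, models gives the robot as it stands.
- The arm moves only by the shell command python3 -m inch 'ROWS' [FORCE]. ROWS is a JSON object of lists of equal length, an entry for each row: "jaw": the opening, from -1 (shut) to 1 (fully open); "travel": the shift along the tool's x, y, z in mm, a list of three; "yaw": the turn about the tool's z in rad. A call has 1 to 20 rows; each row is the pose to reach, as a shift and turn from the pose commanded when the call began, along the tool's axes at that moment; what a row does not reach only later rows make up. A row lasts 1/12 s, in which the tool goes at most 41.7 mm and 7.16 degrees, less where a joint would pass 70% of its speed; a pose out of reach is approached as far as the arm can. A call with a gripper value outside its range is refused whole. The fingers move at their own pace and stop on an object; FORCE is the grip in N (left out, the last holds). Time passes only in rows, so rows that repeat a pose let the fingers close. It gives the time, the measured TCP pose, the force, the opening and the grip force at its end, in the units of the state.
- manip.observe(): the state, without advancing time (a new reading comes with each control period).
- capture(name): name is "scene" or "top" or "wrist"; returns a dict with "frame" (420x560x3 uint8, red, green, blue), "intrinsics" (3x3 intrinsics, pixels), "k1" (the pictures are not rectified: a ray, as slopes to the right and down, at radius r is drawn at 1 + k1 r^2 times it, then the intrinsics apply), "T" (4x4, takes a point from camera to world coordinates). Camera axes: x right, y down, z forward; pixel columns grow to the right and rows downward; lengths in mm; the calibration is good to about 2 mm. A picture is of the moment at which its call begins. There is no depth.
- manip.sign_off(): hands the job in; it is judged then, once.
Trained networks look in the newest picture that a camera, given by its name, has taken for a name from the list of things; names that differ only in an ending like _2 or _b are one class to them, and where a whole thing is asked for, a point or a joint stands for the part that bears it (a point fixed in the world has none). Each returns a list of dicts, best first, with "confidence" (0 to 1); they miss things now and then, are a little off and sometimes report something else, mostly with a low value. They report only what shows in the picture. A call takes as long as a camera call. They do not tell look-alikes from the thing itself.
- models.outline_of(name, camera): "mask" (420x560 bool, what is visible of it) and "bbox" ([left, top, right, bottom] in pixels, round what is visible of it).
The state is a dict: "clock": time; "qpos": joint angles; "qvel": joint speeds; "joint_efforts": joint torques, N m; "tcp_pos": TCP position; "tool_rot": TCP orientation; "force": force on the tool from outside, world axes, zero at the start; "moment": the same for the moment, N m; "opening": opening from 0.0 (shut) to 1.0 (fully open); "finger_force": force on a finger pad.
Only numpy, scipy, OpenCV 4.12 (cv2) and the standard library are available. Lean on these libraries where they do the work, as an engineer would, in place of code of your own. Each camera call takes 0.05 s, during which the arm holds its last target. There are 200 camera calls.

## Working session

There is one attempt and no reset: what is moved stays moved. The work goes in short steps, Python scripts to look and compute and a shell command to move; the robot and the scene stay as the last step left them, time stands still between calls to the robot, and variables do not carry over. Pictures are saved under pics/ and viewed, at most 10 in all, crops included, and the job is handed in when it is done.

```bash
mkdir -p pics; ls
cat > h.py <<'E'
import numpy as np,cv2
from bench import manip,capture,models
from scipy.spatial.transform import Rotation as R
def ray(c,u,v):
    K=c["intrinsics"];k=c["k1"]
    p=np.array([(u-K[0,2])/K[0,0],(v-K[1,2])/K[1,1]]);q=p.copy()
    for _ in range(20): q=p/(1+k*(q@q))
    T=c["T"];return T[:3,3],T[:3,:3]@np.array([q[0],q[1],1])
def atz(c,u,v,z):
    o,d=ray(c,u,v);return o+d*(z-o[2])/d[2]
def proj(c,P):
    T=c["T"];q=T[:3,:3].T@(np.asarray(P,float)-T[:3,3]);q=q[:2]/q[2]
    q=q*(1+c["k1"]*(q@q));K=c["intrinsics"];return np.array([K[0,0]*q[0]+K[0,2],K[1,1]*q[1]+K[1,2]])
def save(c,n,s=1): cv2.imwrite("pics/"+n,cv2.resize(c["frame"][:,:,::-1],None,fx=s,fy=s))
E
python3 - <<'E'
from h import *
print(manip.observe())
for cam in ("top","scene"):
    c=capture(cam);save(c,cam+"0.png",1.4)
    print(cam,c["T"].round(2).tolist(),c["intrinsics"][0,0],c["k1"])
    for n,z in (("catch_top",62),("lug_push",78),("fixture",0),("workpiece",40),("tape_measure",65),("bolt_loose",51),("gauge_block",25),("v_block",42)):
        for r in models.outline_of(n,cam)[:2]:
            m=r["mask"].astype(np.uint8);(cx,cy),(w,h),a=cv2.minAreaRect(cv2.findNonZero(m))
            b=cv2.boxPoints(((cx,cy),(w,h),a))
            print(n,round(r["confidence"],2),r["bbox"],atz(c,cx,cy,z)[:2].round(),"corners",[atz(c,*p,z)[:2].round().tolist() for p in b] if cam=="top" else "")
E
```

```text
pics
{'clock': 0.0, 'qpos': array([-1.35551012e+00,  4.94221050e-01,  1.34615293e+00,  4.61178968e-06,
        1.30247187e+00, -9.55284124e-02]), 'qvel': array([-0.00036406,  0.00093405,  0.00073316,  0.00054656,  0.00074387,
        0.00032024]), 'joint_efforts': array([ 2.89554024e-03, -8.82149649e+01, -3.83865023e+01,  1.29946798e-04,
        1.00329294e-02,  7.60211520e-07]), 'tcp_pos': array([ 191.10172473, -594.91288799,  404.06917719]), 'tool_rot': array([-3.10249612e+00, -4.86068038e-01,  1.10786727e-04]), 'force': array([-0.37167482,  0.19820884, -0.17019548]), 'moment': array([ 0.05652471,  0.05225522, -0.0579822 ]), 'finger_force': 0.0, 'opening': 1.0007421144543422}
top [[0.01, -0.99, 0.15, 425.19], [-1.0, -0.01, -0.01, 35.88], [0.02, -0.15, -0.99, 931.02], [0.0, 0.0, 0.0, 1.0]] 479.56770485500664 0.018700476516889598
catch_top 0.67 [284.8, 212.3, 347.1, 253.9] [514. -54.] corners [[519.0, 12.0], [572.0, -22.0], [509.0, -120.0], [457.0, -86.0]]
lug_push 0.94 [296.6, 182.0, 378.5, 239.4] [545. -81.] corners [[575.0, 0.0], [607.0, -20.0], [516.0, -161.0], [485.0, -140.0]]
l
[... 1206 characters left out ...]
 0.42, -0.62, 591.14], [-0.0, -0.83, -0.56, 572.07], [0.0, 0.0, 0.0, 1.0]] 479.9994360824828 -0.06383975706446977
catch_top 0.53 [292.1, 181.6, 374.6, 214.2] [540. -60.] corners 
lug_push 0.81 [291.9, 180.6, 373.0, 215.3] [527. -40.] corners 
fixture 0.84 [248.3, 180.8, 397.7, 257.5] [566. -64.] corners 
workpiece 0.96 [215.8, 186.9, 243.4, 211.2] [700.  59.] corners 
workpiece 0.69 [255.5, 203.0, 290.4, 227.8] [603.  40.] corners 
tape_measure 0.69 [273.4, 167.0, 322.1, 201.8] [621. -53.] corners 
bolt_loose 0.57 [320.2, 236.5, 332.0, 268.6] [452.  74.] corners 
gauge_block 0.79 [364.1, 236.9, 413.7, 272.5] [387. -30.] corners 
v_block 0.64 [329.7, 167.7, 361.2, 196.9] [ 568. -149.] corners
```

Run:
```python
from h import *
c=capture("top");f=c["frame"][130:330,170:430]
cv2.imwrite("pics/topcrop.png",cv2.resize(f[:,:,::-1],None,fx=3,fy=3,interpolation=cv2.INTER_CUBIC))
```

```text
(no output)
```

View pics/topcrop.png

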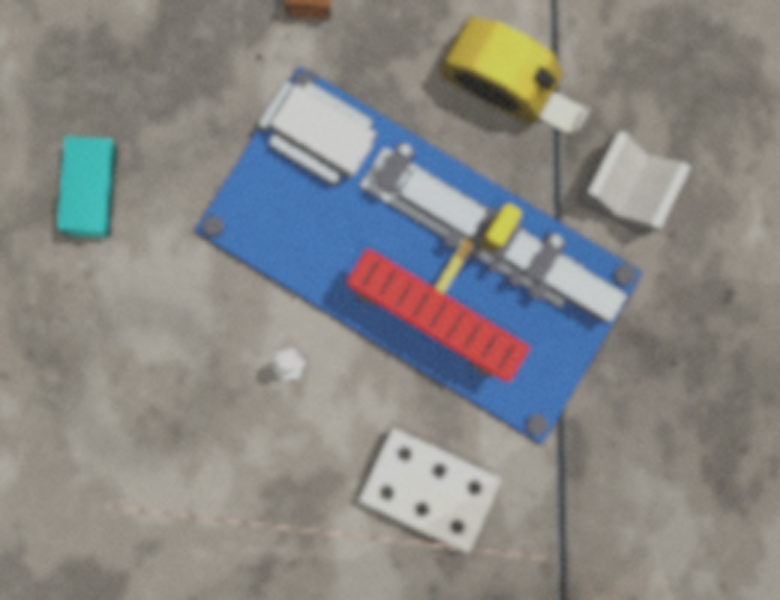

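View pics/scene0.png

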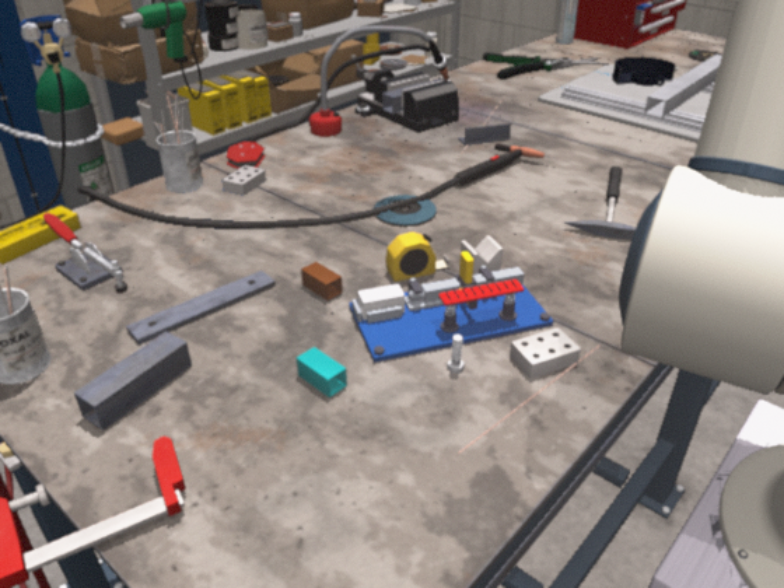

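The top crop shows the fixture with its workpiece end at upper left: the red catch spans crop pixels (350,250)–(528,380) and the lug top is at about (503,227). The brown and turquoise look-alikes are clear of it. Next I'll fit the fixture pose from colours.

```bash
cat > fit.py <<'E'
from h import *
def colour(c,box):
    hsv=cv2.cvtColor(c["frame"],cv2.COLOR_RGB2HSV);m=np.zeros(hsv.shape[:2],np.uint8)
    x0,y0,x1,y1=box;m[y0:y1,x0:x1]=255
    H,S,V=cv2.split(hsv)
    red=((H<8)|(H>172))&(S>140)&(m>0); yel=(H>20)&(H<34)&(S>150)&(V>120)&(m>0)
    out=[]
    for k in (red,yel):
        n,l,s,ce=cv2.connectedComponentsWithStats(k.astype(np.uint8)); 
        out.append((l==1+np.argmax(s[1:,4])).astype(np.uint8) if n>1 else None)
    return out
E
python3 - <<'E'
from fit import *
c=capture("top");red,yel=colour(c,(270,190,360,265))
w=lambda m,z:np.array([atz(c,u,v,z)[:2] for u,v in cv2.findNonZero(m)[:,0]])
def rect(P):
    ce,s,a=cv2.minAreaRect(P.astype(np.float32));return np.round(ce,1),np.round(s,1),round(a,1)
r=w(red,62);print("red",rect(r),len(r));print("yel",rect(w(yel,78)),yel.sum())
cs=[(300,68),(640,272),(543,442),(195,232)];C=[atz(c,170+u/3,130+v/3,8)[:2] for u,v in cs];print(np.round(C,1))
d=(C[0]-C[1])+(C[3]-C[2]);a=np.arctan2(d[1],d[0]);print("sizes",np.linalg.norm(C[0]-C[1]),np.linalg.norm(C[0]-C[3]))
e=np.linalg.svd(r-r.mean(0))[2][0];e*=np.sign(e[1]);a2=np.arctan2(e[1],e[0])
print("y-angle corners/red",np.degrees([a,a2]))
ey=np.array([np.cos(a2),np.sin(a2)]);ex=np.array([ey[1],-ey[0]])
O1=np.mean(C,0)-2*ex-16*ey
O2=np.array(rect(r)[0])+33*ex+14*ey
print("O corners",O1,"O red",O2)
for O in (O1,O2): print("lugtop fx",[(np.array(rect(w(yel,78))[0])-O)@v for v in (ex,ey)])
s=manip.observe();print(R.from_rotvec(s["tool_rot"]).as_matrix().round(3))
E
```

```text
red (array([498.6, -45.6]), array([113.1,  25.1]), 59.0) 806
yel (array([549.9, -78.7]), array([ 7.6, 18.8]), 82.4) 25
[[ 664.9   38.5]
 [ 532.1 -183. ]
 [ 422.8 -118.6]
 [ 555.   105.2]]
sizes 258.2713580272976 128.53543645308065
y-angle corners/red [59.22929367 59.20949916]
O corners [533.78096126 -52.1789865 ] O red [534.11508395 -50.46608795]
lugtop fx [np.float64(27.42309477905802), np.float64(-14.531394964459077)]
lugtop fx [np.float64(28.01290196556002), np.float64(-16.173889082028097)]
[[ 0.952  0.306  0.   ]
 [ 0.306 -0.952 -0.   ]
 [ 0.     0.    -1.   ]]
```

```bash
python3 -m inch '{"jaw":[0.22,0.22,0.22,0.22,0.22,0.22,0.22,0.22,0.22,0.22,0.22,0.22,0.22,0.22,0.22,0.22,0.22,0.22,0.22,0.22],"travel":[[30,-25,5],[60,-50,10],[90,-75,15],[120,-100,20],[150,-125,25],[180,-150,30],[210,-175,35],[240,-200,40],[270,-225,45],[300,-250,50],[330,-275,55],[360,-300,60],[390,-325,65],[420,-350,75],[440,-367,85],[455,-380,85],[455,-380,85],[455,-380,85],[455,-380,85],[455,-380,85]],"yaw":[-0.05,-0.1,-0.15,-0.2,-0.25,-0.3,-0.35,-0.4,-0.45,-0.5,-0.55,-0.6,-0.65,-0.7,-0.72,-0.72,-0.72,-0.72,-0.72,-0.72]}'
python3 - <<'E'
from fit import *
s=manip.observe();print(s["tcp_pos"],s["opening"],s["force"],R.from_rotvec(s["tool_rot"]).as_matrix().round(3).tolist())
c=capture("wrist");save(c,"w1.png",1.4)
O=np.array([534,-51]);a=np.radians(59.2);ey=np.array([np.cos(a),np.sin(a)]);ex=np.array([ey[1],-ey[0]])
for x,y,z in ((-33,-14,62),(-33,-72,62),(-33,44,62),(33,-16,78),(33,-50,42)): print((x,y,z),(1.4*proj(c,[*(O+x*ex+y*ey),z])).round())
E
```

```text
clock: 2.67
tcp_pos: [507.8, -94.8, 319.9]
tool_rot: [2.734, 1.547, 0.0]
force: [-0.1, 0.3, 0.2]
opening: 0.607
finger_force: 0.0
[507.80396303 -94.83521257 319.85550306] 0.6067272210421423 [-0.07433059  0.27967327  0.18304779] [[0.515, 0.857, 0.0], [0.857, -0.515, -0.0], [-0.0, 0.0, -1.0]]
(-33, -14, 62) [337. 245.]
(-33, -72, 62) [342. 340.]
(-33, 44, 62) [333. 136.]
(33, -16, 78) [458. 254.]
(33, -50, 42) [448. 295.]
```

View pics/w1.png

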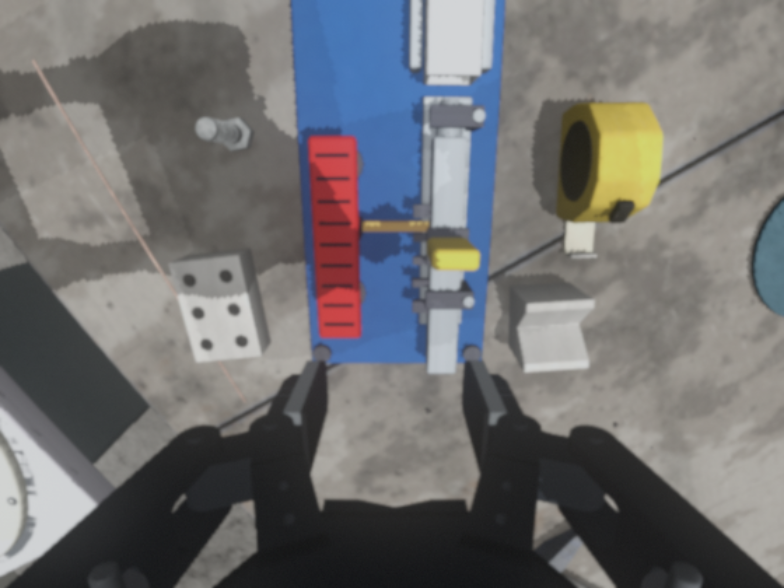

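The wrist view matches the fit: the red plate runs from (332,137) to (340,337) and the lug is at (432–480, 237–270). I'll project a lug model to get its y position, and the fingertips too.

Run:
```python
from fit import *
c=capture("wrist");print(c["T"][:3,3],c["T"][:3,2])
O=np.array([534,-51]);a=np.radians(59.1);ey=np.array([np.cos(a),np.sin(a)]);ex=np.array([ey[1],-ey[0]])
def F(P):
    d=P[:2]-O;return (d@ex).round(1),(d@ey).round(1)
for u,v,z,n in ((308,137,62,"red far L"),(355,137,62,"red far R"),(320,337,62,"red near L"),(360,337,62,"red near R"),(432,250,78,"bright top L"),(478,250,78,"bright top R"),(436,270,78,"bright bot L"),(480,270,78,"bot R"),(430,237,78,"dark top L"),(472,237,78,"dark top R")):
    print(n,F(atz(c,u/1.4,v/1.4,z)))
s=manip.observe();p=s["tcp_pos"];M=R.from_rotvec(s["tool_rot"]).as_matrix()
print("tcp in fix",F(p))
for z in (155,160,165,170,173):
  print(z,[(1.4*proj(c,p+M@[x,y,z])).round().tolist() for y in (-33,33) for x in (11,-11)])
```

```text
[547.93299164 -26.96306145 289.50130113] [-0.15854287 -0.26221106 -0.95189785]
red far L (np.float64(-46.1), np.float64(43.6))
red far R (np.float64(-21.3), np.float64(43.3))
red near L (np.float64(-46.0), np.float64(-70.3))
red near R (np.float64(-21.7), np.float64(-70.3))
bright top L (np.float64(19.1), np.float64(-13.8))
bright top R (np.float64(43.4), np.float64(-13.8))
bright bot L (np.float64(21.5), np.float64(-24.7))
bot R (np.float64(45.1), np.float64(-24.7))
dark top L (np.float64(17.9), np.float64(-7.0))
dark top R (np.float64(39.8), np.float64(-7.0))
tcp in fix (np.float64(0.1), np.float64(-51.1))
155 [[301.0, 375.0], [305.0, 429.0], [493.0, 375.0], [488.0, 429.0]]
160 [[304.0, 368.0], [308.0, 421.0], [489.0, 368.0], [485.0, 421.0]]
165 [[307.0, 361.0], [311.0, 413.0], [486.0, 362.0], [482.0, 413.0]]
170 [[309.0, 356.0], [313.0, 406.0], [484.0, 356.0], [480.0, 406.0]]
173 [[311.0, 352.0], [315.0, 402.0], [482.0, 352.0], [478.0, 402.0]]
```

Lug rear face is at about y = -25 and the finger front is at -40, so there is 15 mm of clearance. Descending.

```bash
python3 -m inch '{"jaw":[0.22,0.22,0.22,0.22,0.22,0.22,0.22],"travel":[[0,0,20],[0,0,40],[0,0,60],[0,0,75],[0,0,82],[0,0,82],[0,0,82]],"yaw":[0,0,0,0,0,0,0]}'; python3 -m inch '{"jaw":[0.22,0.22,0.22],"travel":[[0,0,2],[0,0,4],[0,0,4]],"yaw":[0,0,0]}'; python3 -m inch '{"jaw":[0.22,0.22,0.22],"travel":[[0,0,2],[0,0,3],[0,0,3]],"yaw":[0,0,0]}';python3 -m inch '{"jaw":[0.22,0.22,0.22],"travel":[[0,0,2],[0,0,3],[0,0,3]],"yaw":[0,0,0]}'
```

```text
clock: 3.35
tcp_pos: [508.2, -94.5, 238.0]
tool_rot: [-2.734, -1.548, 0.0]
force: [0.0, -0.2, 1.2]
opening: 0.614
finger_force: 0.0
clock: 3.6
tcp_pos: [508.2, -94.2, 234.0]
tool_rot: [2.733, 1.548, 0.001]
force: [-0.4, 0.4, 0.2]
opening: 0.608
finger_force: 0.0
clock: 3.85
tcp_pos: [508.3, -94.2, 230.8]
tool_rot: [2.733, 1.548, 0.001]
force: [-0.5, 0.0, 3.3]
opening: 0.614
finger_force: 1.8
clock: 4.1
tcp_pos: [508.3, -94.2, 227.6]
tool_rot: [2.733, 1.548, 0.0]
force: [1.7, -1.3, 5.6]
opening: 0.614
finger_force: 2.5
```

```bash
python3 -m inch '{"jaw":[0.22,0.22,0.22,0.22],"travel":[[0,0,2],[0,0,4],[0,0,6],[0,0,6]],"yaw":[0,0,0,0]}'; python3 -m inch '{"jaw":[0.22,0.22,0.22,0.22,0.22,0.22],"travel":[[3,0,0],[6,0,0],[9,0,0],[12,0,0],[12,0,0],[12,0,0]],"yaw":[0,0,0,0,0,0]}'
python3 - <<'E'
from fit import *
c=capture("wrist");save(c,"w2.png",1.4)
E
```

```text
clock: 4.43
tcp_pos: [508.3, -94.2, 221.6]
tool_rot: [2.733, 1.548, 0.0]
force: [0.1, -0.4, 6.6]
opening: 0.609
finger_force: 3.7
clock: 4.93
tcp_pos: [514.2, -83.7, 221.8]
tool_rot: [-2.733, -1.549, 0.0]
force: [-0.8, 0.9, 6.7]
opening: 0.611
finger_force: 3.6
```

View pics/w2.png

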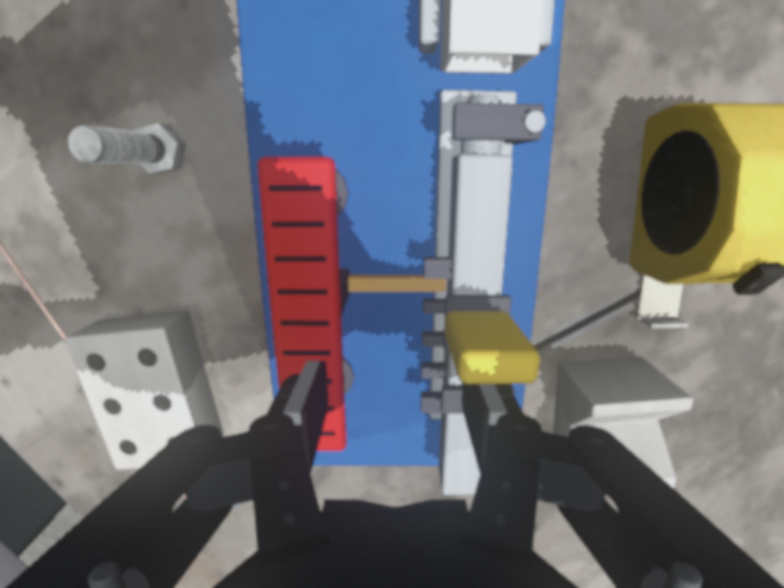

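The left tip is on the catch at (305,385) and the right tip is just behind the lug at (485,385). Pushing, 1 mm deeper.

```bash
python3 -m inch '{"jaw":[0.22,0.22,0.22,0.22,0.22,0.22,0.22,0.22,0.22,0.22,0.22,0.22],"travel":[[0,0,1],[3,0,1],[6,0,1],[9,0,1],[12,0,1],[15,0,1],[18,0,1],[21,0,1],[24,0,1],[27,0,1],[30,0,1],[30,0,1]],"yaw":[0,0,0,0,0,0,0,0,0,0,0,0]}'
python3 - <<'E'
from fit import *
c=capture("wrist");save(c,"w3.png",1.4)
s=manip.observe();print(s["force"],s["tcp_pos"],(s["tcp_pos"][:2]-[534,-51])@[.5135,.858])
E
```

```text
clock: 5.98
tcp_pos: [529.6, -58.1, 220.7]
tool_rot: [-2.733, -1.549, 0.001]
force: [-0.7, -2.8, 7.7]
opening: 0.608
finger_force: 3.9
[-1.90559371 -2.44483528  7.73935587] [529.5628744  -58.08623349 220.7147388 ] -8.358452325200826
```

View pics/w3.png

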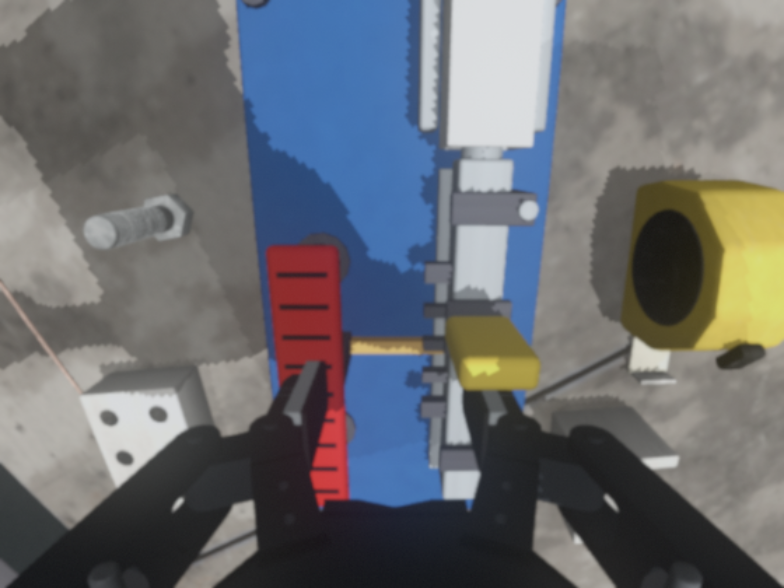

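The lug is moving with the fingertip, about 27 mm so far, and the bolt nose is entering the section. Continuing to the stop.

```bash
python3 -m inch '{"jaw":[0.22,0.22,0.22,0.22,0.22,0.22,0.22],"travel":[[3,0,0],[6,0,0],[9,0,0],[12,0,0],[14,0,0],[15,0,0],[15,0,0]],"yaw":[0,0,0,0,0,0,0]}'; python3 -m inch '{"jaw":[0.22,0.22,0.22],"travel":[[1,0,0],[2,0,0],[2,0,0]],"yaw":[0,0,0]}';python3 -m inch '{"jaw":[0.22,0.22,0.22],"travel":[[1,0,0],[1.5,0,0],[1.5,0,0]],"yaw":[0,0,0]}'
```

```text
clock: 6.62
tcp_pos: [537.2, -45.4, 220.7]
tool_rot: [2.733, 1.549, -0.001]
force: [-3.0, -3.7, 6.8]
opening: 0.605
finger_force: 3.9
clock: 6.87
tcp_pos: [538.1, -43.9, 220.7]
tool_rot: [2.733, 1.549, -0.002]
force: [-4.1, -7.9, 7.9]
opening: 0.607
finger_force: 5.7
clock: 7.12
tcp_pos: [538.4, -43.4, 220.8]
tool_rot: [2.733, 1.548, -0.005]
force: [-9.5, -21.2, 10.9]
opening: 0.61
finger_force: 13.3
```

The force jumped to 23 N, so the bolt is at its hard stop. I'll relieve the push and lift straight up.

```bash
python3 -m inch '{"jaw":[0.22,0.22,0.22,0.22,0.22,0.22,0.22,0.22,0.22,0.22,0.22,0.22,0.22],"travel":[[-1,0,0],[-1.5,0,0],[-1.5,0,-3],[-1.5,0,-7],[-1.5,0,-11],[-1.5,0,-16],[-3,0,-25],[-5,0,-40],[-8,0,-60],[-10,0,-80],[-10,0,-100],[-10,0,-100],[-10,0,-100]],"yaw":[0,0,0,0,0,0,0,0,0,0,0,0,0]}'
python3 - <<'E'
from fit import *
c=capture("wrist");save(c,"w4.png",1.4)
O=np.array([534,-51]);a=np.radians(59.1);ey=np.array([np.cos(a),np.sin(a)]);ex=np.array([ey[1],-ey[0]])
for y in (20,32): print("lug top at home, expected",y,[(1.4*proj(c,[*(O+x*ex+y*ey),78])).round().tolist() for x in (20,46)])
for z in (62,58,48): print("catch far end z",z,[(1.4*proj(c,[*(O+x*ex+44*ey),z])).round().tolist() for x in (-46,-20)])
E
```

```text
clock: 8.2
tcp_pos: [534.3, -50.8, 321.9]
tool_rot: [2.732, 1.548, 0.003]
force: [-0.0, 0.5, -0.4]
opening: 0.608
finger_force: 0.0
lug top at home, expected 20 [[431.0, 282.0], [479.0, 282.0]]
lug top at home, expected 32 [[432.0, 260.0], [480.0, 260.0]]
catch far end z 62 [[313.0, 233.0], [359.0, 233.0]]
catch far end z 58 [[315.0, 232.0], [360.0, 232.0]]
catch far end z 48 [[318.0, 230.0], [361.0, 230.0]]
```

View pics/w4.png

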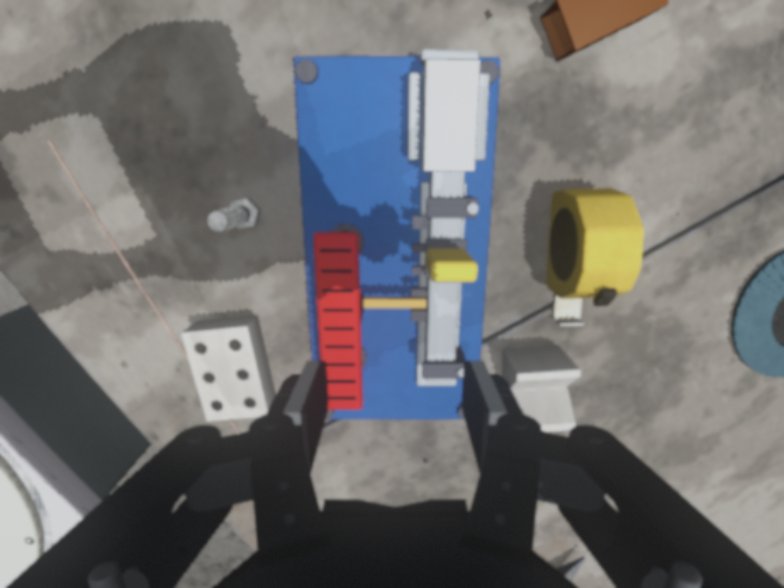

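The lug top sits at y 262–281 px, as predicted for fully home, and the bystanders are undisturbed. I'll check the catch height numerically against the "before" picture.

Run:
```python
from fit import *
c=capture("wrist")
def red(im):
    hsv=cv2.cvtColor(im,cv2.COLOR_BGR2HSV);H,S,V=cv2.split(hsv);return (((H<8)|(H>172))&(S>140)).astype(np.uint8)
for n,rows in (("w1.png",range(160,330,10)),("w4.png",range(245,360,10))):
    m=red(cv2.imread("pics/"+n))[:, :400]
    print(n,[(v,*np.flatnonzero(m[v])[[0,-1]].tolist()) for v in rows])
m=red(cv2.imread("pics/w4.png"))[:,:400]
O=np.array([534,-51]);a=np.radians(59.1);ey=np.array([np.cos(a),np.sin(a)]);ex=np.array([ey[1],-ey[0]])
for z in (62,56,50):print(z,[(1.4*proj(c,[*(O+x*ex+y*ey),z])).round(1).tolist() for y in (36,0) for x in (-46,-20)])
```

```text
w1.png [(160, 310, 355), (170, 311, 356), (180, 311, 355), (190, 312, 356), (200, 312, 356), (210, 313, 356), (220, 313, 359), (230, 314, 358), (240, 315, 357), (250, 315, 357), (260, 316, 357), (270, 316, 357), (280, 317, 357), (290, 318, 358), (300, 318, 359), (310, 319, 359), (320, 319, 359)]
w4.png [(245, 315, 357), (255, 315, 356), (265, 316, 357), (275, 317, 357), (285, 317, 357), (295, 318, 360), (305, 318, 360), (315, 318, 360), (325, 319, 359), (335, 319, 359), (345, 320, 359), (355, 321, 360)]
62 [[315.1, 247.2], [360.7, 247.1], [318.6, 307.0], [362.2, 307.0]]
56 [[317.0, 245.2], [361.5, 245.1], [320.4, 303.8], [363.0, 303.8]]
50 [[318.8, 243.4], [362.3, 243.3], [322.0, 300.7], [363.7, 300.7]]
```

The catch edges (315 to 318 px) match the z = 62 prediction and the "before" picture, so it is fully up. Handing in.

```bash
python3 -c "
from bench import manip
print(manip.sign_off())"
```

```text
the job is handed in; nothing more can be done
None
```

I pushed the bolt home to its hard stop with the catch held down, let the catch spring back up to lock it, took the hand clear and handed the job in at about 8 s; the last picture shows the lug home, the catch up and nothing around the fixture visibly disturbed, though the hand-in returned no verdict.

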